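# Hold the washer lid at its sensor

## Task

Set the small parts washer up for its lid-sensor check: raise its sprung lid, which has a bar handle in front, gently until you feel it come up against its stop, then ease it back down until the pointer arm at the lid's left side points straight at the round sensor barrel clamped in the slotted quadrant. Keep hold of the lid and finish while holding it still there, because the electrician reads the sensor at that angle; never let the lid snap shut, and leave the sensor and the parts lying around alone.

Things in the scene. Friction and masses are not known exactly. Their poses are not given: they have to be found in the camera images.
- washer: Benchtop parts washer: grey sheet-steel box fixed to the worktop, 180 mm deep (its x), 200 wide (its y), 110 high, with a steel lid 186 mm deep and 206 wide on top. Origin: centre of its underside; its x points from the control panel in front to the hinge at the back, y to its left, z up. It stands elsewhere and turned differently each time.
- washer_hinge (a point): Point on the lid's hinge axis, in the middle of its width: 90 mm behind and 117 mm above the washer's origin. The axis is level, along the washer's y. Axes as the washer's.
- washer_lid (a joint): Angle of the lid, rad: 0 shut (level), growing as the front edge rises. A torsion spring and the lid's weight pull it shut: lifting at the handle takes about 5 N when shut, about 9 N at 1 rad; it snaps shut when let go.
- lid_handle (a point): Middle of the lid's bar handle: round black bar, 12 mm thick, 102 mm long, parallel to the hinge axis, on two bent side rods 55 mm either side. With the lid shut the bar's centre is 45 mm ahead of the lid's front edge, 142 mm above the worktop, 229 mm ahead of and 25 mm above the hinge axis, free all round. It swings with the lid and can turn between fingers that pinch it.
- pointer_tip (a point): Tip of the pointer arm: flat dark steel arm, 10 mm wide, 6 mm at the tip, on the end of the lid's hinge shaft, outside the quadrant. It turns with the lid and points level to the front when the lid is shut. The tip is 75 mm from the hinge axis, 121 mm left of the washer's middle plane. The point's x axis lies along the arm.
- quadrant (a point): Middle of the slot of the quadrant, an upright slotted aluminium plate at the washer's left side, ahead of and above the hinge, reaching 108 mm from the axis. Low in its slot the sensor is clamped, higher up the stop: a steel block with a knurled screw, whose long tooth stops the arm, and so the lid, somewhere from 0.85 to 1.1 rad: to be felt as a sharp rise of force at the handle.
- lid_sensor (a joint): Angle at which the sensor is clamped on the quadrant, rad, measured like the lid's: the arm points straight at the sensor when the lid's angle equals this. From 0.35 to 0.65, different each time; it stays clamped.
- sensor_face (a point): Middle of the flat inner end of the inductive sensor: a threaded steel barrel, 12 mm in diameter, pointing at the hinge axis. This face is 77.7 mm from the axis; the arm's tip passes just in front of it without touching. The point's x axis lies along the barrel, parallel to that of pointer_tip when arm and barrel are in line.
- injector: Fuel injector, 104 mm long and 24 mm high, lying on the worktop; a bystander. Origin: under its middle.
- valve: Engine valve standing on its 37 mm head, 106 mm high; a bystander. Origin: centre of its underside.
- core_plug: Core plug, a shallow metal cup 54 mm across and 20 mm high, lying on the worktop; a bystander. Origin: centre of its underside.

How it is judged:
On the way:
1. the lid is raised until it bears against its stop (contact force between washer_lid and washer above 4 N and value of joint washer_lid above 0.8 rad), for 0.15 s.
At the end, for the whole second after the job is handed in: The gripper holds the lid (over 2 N of contact), the lid stands still (under 0.05 rad/s) and free of the stop, with the pointer arm in line with the sensor barrel within 0.07 rad (5 mm at the arm's tip) (angle between the x axis of pointer_tip and the x axis of sensor_face, either way round below 0.07 rad and value of joint washer_lid above 0.28 rad and velocity of joint washer_lid between -0.05 and 0.05 rad/s and contact force between the fingers and washer_lid above 2 N and contact force between washer_lid and washer below 1 N); the arm keeps its last pose, push and grip.
It fails at once if the lid was let fall (closing faster than 2.5 rad/s) (velocity of joint washer_lid below -2.5 rad/s).
It fails at once if the lid was wrenched against its stop (more than 150 N at the stop, about 40 N at the handle) (contact force between washer_lid and washer above 150 N).
It fails at once if the sensor was knocked out of its place (more than 4 mm) (distance of sensor_face from where it was at the start of the episode above 0.004 m).
It fails at once if a part lying around was disturbed (moved more than 30 mm) (distance of any of injector, valve, core_plug from where it was at the start of the episode above 0.03 m).
It also fails if it takes over 64 s, if anything falls off the work surface, if the arm or the gripper's body presses on something with over 40 N, if the wrist force passes 120 N, or if a joint passes its speed limit or range.

## Robot

A 6-joint arm with a two-finger parallel gripper is mounted at the origin on a cart in front of the work surface, level with it; the furniture and walls round the work are solid. World frame = base frame: x ahead of the robot, y to its left, z up, the work surface at z = 0. Lengths are in m, angles in rad, forces in N, time in s.
With the tool pointing down it reaches from about 0.35 to 0.975 m from the base axis. Payload 4.9 kg.
Tool frame: the origin (TCP) lies midway between the tips of the shut fingers; the grasp point (between the pads) lies 19 mm behind it; z points along the fingers, y is the line along which they close (so a half turn about z gives the same grasp; the last joint's range is limited). The gripper opens to 85 mm and grips with 20 to 120 N. Pads are 22 mm wide; open, the fingers measure 114 mm over their backs; the gripper's body (76 mm by 85 mm) begins 54 mm behind the grasp point. The pads swing forward as they close: fully open they stand 13 mm farther back than shut.
Start: joints at [1.231, 0.053, 1.613, -0, 1.476, -0.119], TCP at [0.137, 0.61, 0.231] pointing down, gripper open.
Joint ranges: [-3.01, 3.01], [-1.01, 2.22], [0.06, 2.58], [-1.02, 4.17], [0.09, 2.62], [-3.14, 3.14]. Speed limits (rad/s): [2.57, 2.57, 3.14, 3.14, 3.14, 3.14].

## Interface

Orientations are given as a rotation vector (axis times angle).
In Python, from station import ctrl, optics, job gives the robot as it stands.
- The arm moves only by the shell command python3 -m jog 'ROWS' [OPENING] [FORCE]. ROWS is JSON, a list of rows, each a list of 2 entries, a list of its own where there are three numbers: the shift along the tool's x, y, z in m, then the turn, a rotation vector about the tool's x, y, z in rad. A call has 1 to 5 rows; each row is the pose to reach, as a shift and turn from the pose commanded when the call began, along the tool's axes at that moment; what a row does not reach only later rows make up. A row lasts 1/10 s, in which the tool goes at most 50 mm and 8.59 degrees, less where a joint would pass 70% of its speed; a pose out of reach is approached as far as the arm can. A call with a gripper value outside its range is refused whole. OPENING is the opening, from 0 (shut) to 1 (fully open), set as the call begins (- or left out, the last holds). The fingers move at their own pace and stop on an object; FORCE is the grip in N (left out, the last holds). Time passes only in rows, so rows that repeat a pose let the fingers close. It gives the time, the measured TCP pose, the force, the opening and the grip force at its end, in the units of the state.
- ctrl.get_obs(): the state, without advancing time (a new reading comes with each control period).
- optics.get_image(name): name is "scene" or "top"; returns a dict with "image" (384x512x3 uint8, blue, green, red), "fx", "fy", "cx", "cy" (pixels), "rvec" (rotation vector, rad) and "tvec" (3), from world to camera coordinates, as OpenCV has them. Camera axes: x right, y down, z forward; pixel columns grow to the right and rows downward; lengths in m; the calibration is good to about 2 mm. A picture is of the moment at which its call begins. There is no depth.
- job.finish_job(): hands the job in; it is judged then, once.
The state is a dict: "t": time; "q": joint angles; "dq": joint speeds; "effort": joint torques, N m; "tool_pos": TCP position; "tool_rot": TCP orientation; "contact_force": force on the tool from outside, world axes, zero at the start; "wrist_torque": the same for the moment, N m; "opening": finger opening in m; "grip_force": force on a finger pad.
Only numpy, scipy, OpenCV 4.12 (cv2) and the standard library are available. Lean on these libraries where they do the work, as an engineer would, in place of code of your own. Each camera call takes 0.05 s, during which the arm holds its last target. There are 200 camera calls.

## Working session

There is one attempt and no reset: what is moved stays moved. The work goes in short steps, Python scripts to look and compute and a shell command to move; the robot and the scene stay as the last step left them, time stands still between calls to the robot, and variables do not carry over. Pictures are saved under pics/ and viewed, at most 10 in all, crops included, and the job is handed in when it is done.

```bash
ls; mkdir -p pics; python3 - <<'E'
from station import ctrl, optics
import cv2,pickle
o=ctrl.get_obs(); print({k:o[k] for k in('t','tool_pos','tool_rot','contact_force','opening')})
for n in('scene','top'):
    d=optics.get_image(n); pickle.dump(d,open(n+'.pkl','wb')); print(n,d['fx'],d['cx'],d['cy'],d['rvec'],d['tvec'])
    cv2.imwrite(f'pics/{n}0.png',cv2.resize(d['image'],(800,600),interpolation=cv2.INTER_CUBIC))
E
```

```text
pics
{'t': 0.0, 'tool_pos': array([0.1366349 , 0.60925575, 0.23006916]), 'tool_rot': array([-3.45998438e-01, -3.12199432e+00,  3.07178477e-03]), 'contact_force': array([ 0.36081944, -0.36831592, -0.2267056 ]), 'opening': 0.08526531331743693}
scene 382.27083071928246 258.16770786902885 185.37032264801647 [ 2.14616821 -0.97767597  0.4174554 ] [-0.55331701  0.23926942  0.90569049]
top 354.1850812559112 251.22709727536088 191.33487203098306 [ 2.13121818 -2.14950776  0.16179942] [-0.27451462  0.53952717  0.90984934]
```

View pics/scene0.png

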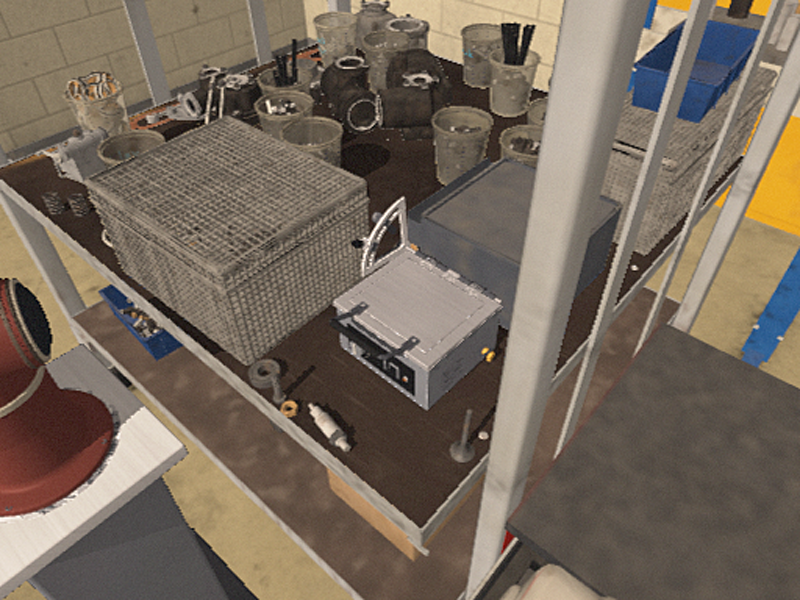

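View pics/top0.png

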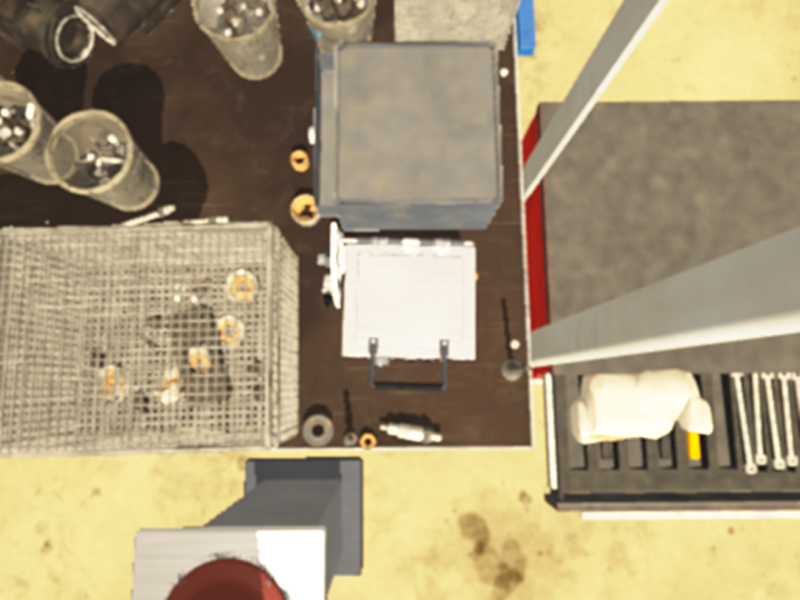

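```bash
cat > h.py <<'E'
import numpy as np,cv2,pickle
from scipy.spatial.transform import Rotation as R
def load(n): return pickle.load(open(n+'.pkl','rb'))
def cam(d): return R.from_rotvec(d['rvec']).as_matrix(),np.array(d['tvec']),np.array([[d['fx'],0,d['cx']],[0,d['fy'],d['cy']],[0,0,1]])
def back(d,u,v,z):
    M,t,K=cam(d); c=-M.T@t; r=M.T@np.linalg.solve(K,[u,v,1]); return c+r*(z-c[2])/r[2]
def proj(d,P):
    M,t,K=cam(d); p=(np.atleast_2d(P)@M.T+t)@K.T; return p[:,:2]/p[:,2:]
def crop(d,x0,y0,w,h,s,f): cv2.imwrite(f,cv2.resize(d['image'][y0:y0+h,x0:x0+w],None,fx=s,fy=s,interpolation=cv2.INTER_CUBIC))
E
python3 - <<'E'
from h import *
s=load('scene');t=load('top')
for d in(s,t):
    M,tt,K=cam(d);print('cam',-M.T@tt)
k=1/1.5625
for n,u,v,z in[('barL',373,386,.142),('barR',444,387,.142),('FL',343,358,.122),('FR',475,360,.122),('BL',343,238,.122),('BR',475,241,.122)]:
    print(n,back(t,u*k,v*k,z))
img=lambda d,*a:d
a=cv2.resize(s['image'][110:270,205:345],None,fx=3.7,fy=3.7,interpolation=cv2.INTER_CUBIC)
cv2.imwrite('pics/c1.png',a)
crop(t,190,130,130,130,4.6,'pics/c2.png')
E
```

```text
cam [-0.00864295 -0.74939271  0.78868289]
cam [ 0.39177789 -0.28095179  0.98073944]
barL [ 0.38992491 -0.24895737  0.142     ]
barR [ 0.38756614 -0.35520129  0.142     ]
FL [ 0.43300382 -0.20196048  0.122     ]
FR [ 0.42820992 -0.40571815  0.122     ]
BL [ 0.62389459 -0.20093111  0.122     ]
BR [ 0.61703635 -0.4115848   0.122     ]
```

View pics/c1.png

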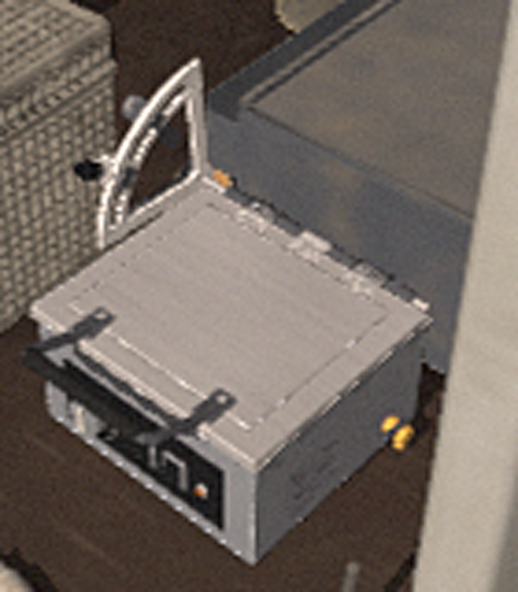

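View pics/c2.png

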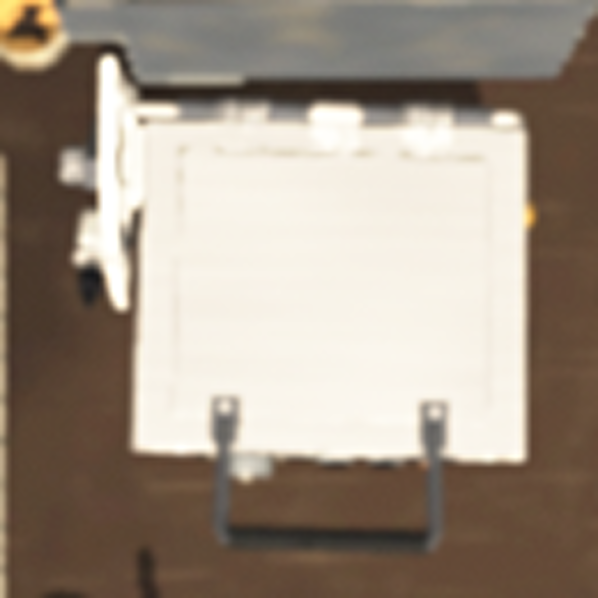

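```bash
cat >> h.py <<'E'
yaw=-0.024
X=np.array([np.cos(yaw),np.sin(yaw),0]);Y=np.array([-X[1],X[0],0]);Z=np.array([0,0,1.])
H=np.array([.3887,-.302,.142])+.229*X-.025*Z
def tri(s,t,a,b):
    Ps=[]
    for d in(s,t):
        M,tt,K=cam(d);Ps.append(K@np.c_[M,tt])
    p=cv2.triangulatePoints(Ps[0],Ps[1],np.array(a,float).reshape(2,1),np.array(b,float).reshape(2,1));return p[:3,0]/p[3,0]
E
python3 - <<'E'
from h import *
s=load('scene');t=load('top');print('H',H)
for n,a,b in[('cap',(228.8,155.9),(209.6,191.5)),('stop',(240.9,138.4),(206.3,165.9))]:
    P=tri(s,t,a,b);w=P-H;x,y,z=w@X,w@Y,w@Z
    print(n,P,'washer',x,y,z,'r',np.hypot(x,z),'th',np.arctan2(z,-x),proj(s,P)-a,proj(t,P)-b)
# overlay
o=[]
for d,(x0,y0,w,h,sc) in((s,(215,115,55,70,8)),(t,(185,130,50,80,7))):
    im=cv2.resize(d['image'][y0:y0+h,x0:x0+w],None,fx=sc,fy=sc,interpolation=cv2.INTER_CUBIC)
    for th,c in((.35,(0,0,255)),(.45,(0,255,0)),(.55,(255,0,0)),(.65,(0,255,255))):
        q=[H+.121*Y+r*(-np.cos(th)*X+np.sin(th)*Z) for r in(.0777,.145)]
        p=((proj(d,q)-[x0,y0]+.5)*sc).astype(int);cv2.line(im,tuple(map(int,p[0])),tuple(map(int,p[1])),c,1)
    o.append(cv2.copyMakeBorder(im,0,600-im.shape[0],0,0,cv2.BORDER_CONSTANT)[:600])
cv2.imwrite('pics/ov.png',np.hstack(o))
E
```

```text
H [ 0.61763405 -0.30749547  0.117     ]
cap [ 0.51685105 -0.18413382  0.17756091] washer -0.103714372526799 0.12090756222502055 0.06056091299324784 r 0.12010118755117859 th 0.5285121761357913 [[-0.15542936  0.01900959]] [[ 0.13310973 -0.15372071]]
stop [ 0.57110621 -0.17815392  0.19997138] washer -0.04961834397666555 0.12818774311964798 0.08297138405625462 r 0.09667590512220305 th 1.0318357838848558 [[ 0.18637159 -0.02778213]] [[-0.16711509  0.19038168]]
```

View pics/ov.png

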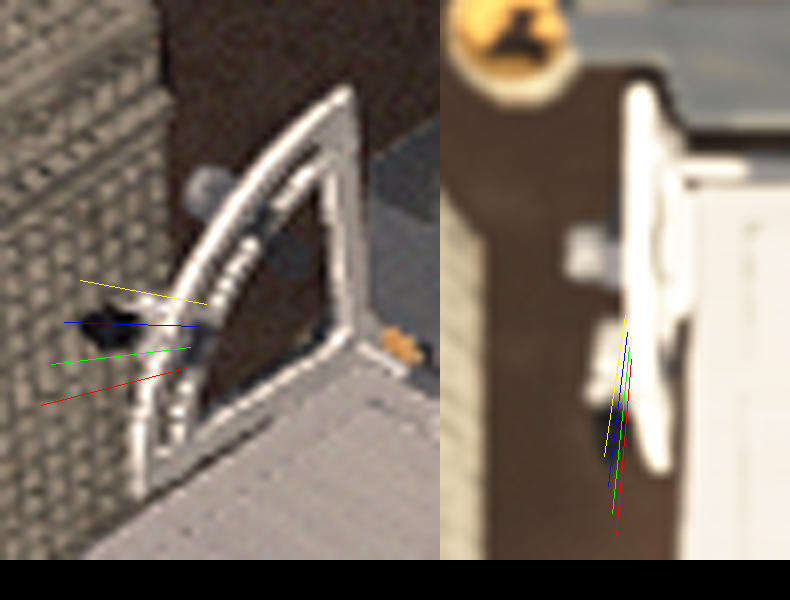

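The two views put the bar centre at about (0.389, -0.302, 0.142). The hinge is at (0.618, -0.307) and the washer yaw is about -0.024. The sensor cap, at scene pixel (229,156) and top pixel (210,191), gives a sensor angle of about 0.54. The check on the cap's lateral offset came out at 0.1209 against 0.121. Next I'll move the tool over.

```bash
cat >> h.py <<'E'
Rg=np.c_[Y,X,-Z]   # tool down, closing along washer x
def rows(p,Rt=Rg):
    from station import ctrl
    o=ctrl.get_obs();A=R.from_rotvec(o['tool_rot'])
    print('t',round(o['t'],2),'pos',o['tool_pos'].round(4),'shift',A.inv().apply(np.array(p)-o['tool_pos']).round(4),'turn',(A.inv()*R.from_matrix(Rt)).as_rotvec().round(4),'F',o['contact_force'].round(1),'op',round(o['opening'],3),'grip',round(o['grip_force'],1),'q',o['q'].round(2))
E
python3 -m jog '[[[0,0,-0.05],[0,0,0]],[[0,0,-0.1],[0,0,0]],[[0,0,-0.15],[0,0,0]],[[0,0,-0.17],[0,0,0]],[[0,0,-0.17],[0,0,0]]]' 0.5
python3 -c "
from h import *
rows([.45,.2,.4],R.from_rotvec([-3.46e-1,-3.12199,.003]).as_matrix());rows([.389,-.302,.4])"
```

```text
t: 0.6
tool_pos: [0.1372, 0.6108, 0.4066]
tool_rot: [0.346, 3.121, 0.013]
contact_force: [-0.1, 0.4, 0.9]
opening: 0.0422
grip_force: 0.0
t 0.6 pos [0.1372 0.6108 0.4066] shift [-0.3951 -0.3324  0.0043] turn [0.0101 0.0013 0.    ] F [-0.1  0.4  0.9] op 0.042 grip 0.0 q [ 1.23  0.01  1.37  0.    1.75 -0.12]
t 0.6 pos [0.1372 0.6108 0.4066] shift [-4.455e-01 -8.356e-01  2.000e-04] turn [ 0.0075 -0.0048  1.374 ] F [-0.1  0.4  0.9] op 0.042 grip 0.0 q [ 1.23  0.01  1.37  0.    1.75 -0.12]
```

```bash

python3 -m jog '[[[-0.395,-0.332,0],[0,0,0.7]],[[-0.395,-0.332,0],[0,0,0.7]],[[-0.395,-0.332,0],[0,0,0.7]],[[-0.395,-0.332,0],[0,0,0.7]],[[-0.395,-0.332,0],[0,0,0.7]]]'
python3 -c "
from h import *
rows([.45,.2,.4]);rows([.389,-.302,.4])"
```

```text
t: 1.1
tool_pos: [0.2887, 0.4089, 0.3983]
tool_rot: [-1.401, -2.811, 0.006]
contact_force: [1.3, -0.1, -1.0]
opening: 0.0427
grip_force: 0.0
t 1.1 pos [0.2887 0.4089 0.3983] shift [-0.2639  0.0031 -0.0015] turn [-0.0034  0.0021  0.6697] F [ 1.3 -0.1 -1. ] op 0.043 grip 0.0 q [ 0.81 -0.29  1.65 -0.    1.78  0.16]
t 1.1 pos [0.2887 0.4089 0.3983] shift [-6.281e-01 -3.477e-01  2.000e-04] turn [-0.0034  0.0021  0.6697] F [ 1.3 -0.1 -1. ] op 0.043 grip 0.0 q [ 0.81 -0.29  1.65 -0.    1.78  0.16]
```

```bash

python3 -m jog '[[[-0.264,0,0],[0,0,0.65]],[[-0.264,0,0],[0,0,0.65]],[[-0.264,0,0],[0,0,0.65]],[[-0.264,0,0],[0,0,0.65]],[[-0.264,0,0],[0,0,0.65]]]'
python3 -c "
from h import *
rows([.389,-.302,.4])"
```

```text
t: 1.6
tool_pos: [0.44, 0.2099, 0.3985]
tool_rot: [-2.224, -2.216, 0.005]
contact_force: [0.1, 0.3, -1.3]
opening: 0.0429
grip_force: 0.0
t 1.6 pos [0.44   0.2099 0.3985] shift [-0.5121 -0.0491 -0.0008] turn [-0.0035  0.001   0.0202] F [ 0.1  0.3 -1.3] op 0.043 grip 0.0 q [ 0.29 -0.32  1.68  0.    1.79  0.3 ]
```

```bash

python3 -m jog '[[[-0.5,-0.05,0],[0,0,0.02]],[[-0.5,-0.05,0],[0,0,0.02]],[[-0.5,-0.05,0],[0,0,0.02]],[[-0.5,-0.05,0],[0,0,0.02]],[[-0.5,-0.05,0],[0,0,0.02]]]'
python3 -m jog '[[[-0.25,-0.025,0],[0,0,0]],[[-0.25,-0.025,0],[0,0,0]],[[-0.25,-0.025,0],[0,0,0]],[[-0.25,-0.025,0],[0,0,0]],[[-0.25,-0.025,0],[0,0,0]]]'
python3 -c "
from h import *
rows([.389,-.302,.2])"
```

```text
t: 2.1
tool_pos: [0.4137, -0.0385, 0.3987]
tool_rot: [-2.241, -2.198, 0.003]
contact_force: [1.0, -0.6, -0.0]
opening: 0.0428
grip_force: 0.0
t: 2.6
tool_pos: [0.3838, -0.2868, 0.3986]
tool_rot: [-2.242, -2.196, -0.0]
contact_force: [0.7, 0.5, 0.2]
opening: 0.0428
grip_force: 0.0
t 2.6 pos [ 0.3838 -0.2868  0.3986] shift [-0.0156  0.006   0.1985] turn [-0.0023 -0.0026  0.0034] F [0.7 0.5 0.2] op 0.043 grip 0.0 q [-0.8  -0.34  1.69  0.    1.79 -0.78]
```

```bash

python3 -m jog '[[[-0.015,0.005,0.05],[0,0,0]],[[-0.015,0.005,0.1],[0,0,0]],[[-0.015,0.005,0.15],[0,0,0]],[[-0.015,0.005,0.19],[0,0,0]],[[-0.015,0.005,0.19],[0,0,0]]]'
python3 - <<'E'
from h import *
rows([.389,-.302,.123])
from station import optics
a=optics.get_image('scene');b=optics.get_image('top')
f=lambda d,x,y:cv2.resize(d['image'][y:y+120,x:x+80],None,fx=5,fy=5,interpolation=cv2.INTER_CUBIC)
cv2.imwrite('pics/g.png',np.hstack([f(a,200,140),f(b,220,170)]))
E
```

```text
t: 3.1
tool_pos: [0.3854, -0.2959, 0.2009]
tool_rot: [-2.231, -2.186, -0.0]
contact_force: [-0.0, 0.5, -0.8]
opening: 0.0426
grip_force: 0.0
t 3.1 pos [ 0.3854 -0.2959  0.2009] shift [-0.007   0.0047  0.0778] turn [-0.0129 -0.0129  0.0037] F [-0.   0.5 -0.8] op 0.043 grip 0.0 q [-0.81 -0.26  1.95  0.    1.47 -0.79]
```

View pics/g.png

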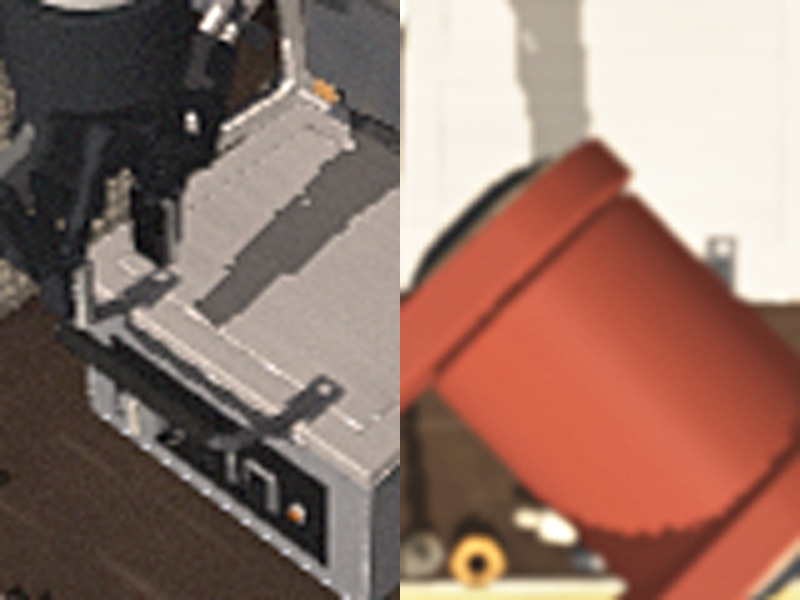

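The scene view shows the fingers above the bar, straddling it at about (60–180, 200–300). The top view is blocked by the arm. I'll descend and grip.

```bash

python3 -m jog '[[[-0.006,0.004,0.02],[0,0,0]],[[-0.006,0.004,0.04],[0,0,0]],[[-0.006,0.004,0.06],[0,0,0]],[[-0.006,0.004,0.077],[0,0,0]],[[-0.006,0.004,0.077],[0,0,0]]]'
python3 -m jog '[[[0,0,0],[0,0,0]],[[0,0,0],[0,0,0]],[[0,0,0],[0,0,0]],[[0,0,0],[0,0,0]],[[0,0,0],[0,0,0]]]' 0 40
python3 -c "
from h import *
rows([.389,-.302,.123])"
```

```text
t: 3.7
tool_pos: [0.3939, -0.3065, 0.1351]
tool_rot: [2.243, 2.199, -0.0]
contact_force: [-0.7, 0.3, 0.2]
opening: 0.0427
grip_force: 0.0
t: 4.2
tool_pos: [0.3882, -0.3073, 0.1368]
tool_rot: [-2.237, -2.192, 0.018]
contact_force: [-24.7, 1.4, 12.2]
opening: 0.0101
grip_force: 40.0
t 4.2 pos [ 0.3882 -0.3073  0.1368] shift [0.0054 0.0009 0.0137] turn [-0.0152  0.0014  0.0039] F [-24.7   1.4  12.2] op 0.01 grip 40.0 q [-0.81 -0.18  1.99 -0.01  1.33 -0.79]
```

```bash

python3 -m jog '[[[0,0,0],[0,0,0]],[[0,0,0],[0,0,0]],[[0,0,0],[0,0,0]],[[0,0,0],[0,0,0]]]' 0.5
python3 -c "
from h import *
rows([.389,-.302,.123])"
```

```text
t: 4.6
tool_pos: [0.3942, -0.3065, 0.1353]
tool_rot: [2.242, 2.198, 0.0]
contact_force: [-1.1, -0.9, -0.7]
opening: 0.0426
grip_force: 0.0
t 4.6 pos [ 0.3942 -0.3065  0.1353] shift [ 0.0044 -0.0053  0.0123] turn [0.0014 0.0011 0.0043] F [-1.1 -0.9 -0.7] op 0.043 grip 0.0 q [-0.81 -0.17  1.99  0.    1.32 -0.79]
```

```bash

python3 -m jog '[[[0.004,-0.006,0.006],[0,0,0]],[[0.004,-0.006,0.013],[0,0,0]],[[0.004,-0.006,0.013],[0,0,0]],[[0.004,-0.006,0.013],[0,0,0]]]'
python3 -m jog '[[[0,0,0],[0,0,0]],[[0,0,0],[0,0,0]],[[0,0,0],[0,0,0]],[[0,0,0],[0,0,0]],[[0,0,0],[0,0,0]]]' 0 40
python3 -c "
from h import *
rows([.389,-.302,.123])"
```

```text
t: 5.0
tool_pos: [0.3873, -0.3018, 0.1207]
tool_rot: [-2.243, -2.198, -0.0]
contact_force: [-0.6, -0.1, 0.1]
opening: 0.0431
grip_force: 0.0
t: 5.5
tool_pos: [0.3881, -0.3023, 0.1217]
tool_rot: [2.243, 2.198, 0.001]
contact_force: [2.1, -0.4, 0.8]
opening: 0.0107
grip_force: 38.9
t 5.5 pos [ 0.3881 -0.3023  0.1217] shift [ 0.0003  0.0009 -0.0013] turn [0.0013 0.0005 0.0038] F [ 2.1 -0.4  0.8] op 0.011 grip 38.9 q [-0.81 -0.18  2.02  0.    1.3  -0.79]
```

```bash
cat >> h.py <<'E'
B0=np.array([.3881,-.3023,.1217+.019])
def lid():
    from station import ctrl
    o=ctrl.get_obs();A=R.from_rotvec(o['tool_rot']);g=o['tool_pos']-.019*A.as_matrix()[:,2]
    w=g-(B0+.229*X-.025*Z)
    x,z=w@X,w[2];th=np.arctan2(z,-x)-.1087
    F=o['contact_force'];ft=F@(np.sin(th+.1087)*X+np.cos(th+.1087)*Z)
    print('theta',round(th,3),'r',round(np.hypot(x,z),4),'Ftan',round(ft,1),'Frad',round(F@(-np.cos(th+.1087)*X+np.sin(th+.1087)*Z),1),'grip',round(o['grip_force'],1),'t',round(o['t'],2))
E
python3 -c "
import numpy as np
for t in np.arange(0,1.2,.05): print(round(t,2),round(.229-.2304*np.cos(.1087+t),4),round(-(.2304*np.sin(.1087+t)-.025),4))"
python3 -m jog '[[[0,0.002,-0.011],[0,0,0]],[[0,0.004,-0.023],[0,0,0]],[[0,0.006,-0.034],[0,0,0]],[[0,0.010,-0.045],[0,0,0]],[[0,0.013,-0.055],[0,0,0]]]'
python3 -c "
from h import *
lid()"
```

```text
0.0 -0.0 0.0
0.05 0.0015 -0.0114
0.1 0.0036 -0.0227
0.15 0.0063 -0.0339
0.2 0.0095 -0.045
0.25 0.0133 -0.0559
0.3 0.0176 -0.0666
0.35 0.0224 -0.077
0.4 0.0278 -0.0872
0.45 0.0336 -0.0971
0.5 0.04 -0.1067
0.55 0.0468 -0.116
0.6 0.0541 -0.125
0.65 0.0618 -0.1335
0.7 0.0699 -0.1417
0.75 0.0785 -0.1494
0.8 0.0874 -0.1567
0.85 0.0966 -0.1636
0.9 0.1062 -0.17
0.95 0.1161 -0.1758
1.0 0.1263 -0.1812
1.05 0.1367 -0.1861
1.1 0.1474 -0.1905
1.15 0.1583 -0.1943
t: 6.0
tool_pos: [0.4, -0.3025, 0.1755]
tool_rot: [-2.243, -2.198, 0.003]
contact_force: [3.9, -5.5, -8.2]
opening: 0.0105
grip_force: 38.8
theta 0.24 r 0.2309 Ftan -6.3 Frad -6.6 grip 38.8 t 6.0
```

```bash

python3 -m jog '[[[0,0.004,-0.011],[0,0,0]],[[0,0.009,-0.022],[0,0,0]],[[0,0.015,-0.032],[0,0,0]],[[0,0.021,-0.042],[0,0,0]],[[0,0.027,-0.052],[0,0,0]]]' - 50
python3 -c "
from h import *
lid()"
python3 -m jog '[[[0,0.007,-0.009],[0,0,0]],[[0,0.014,-0.018],[0,0,0]],[[0,0.022,-0.027],[0,0,0]],[[0,0.030,-0.035],[0,0,0]],[[0,0.038,-0.043],[0,0,0]]]'
python3 -c "
from h import *
lid();rows([.389,-.302,.123])"
```

```text
t: 6.5
tool_pos: [0.4252, -0.3034, 0.2272]
tool_rot: [-2.241, -2.194, 0.009]
contact_force: [-3.9, -5.6, -8.0]
opening: 0.01
grip_force: 48.5
theta 0.489 r 0.2319 Ftan -8.7 Frad -1.4 grip 48.5 t 6.5
t: 7.0
tool_pos: [0.462, -0.3046, 0.2713]
tool_rot: [-2.241, -2.192, 0.013]
contact_force: [-10.7, -4.1, -2.2]
opening: 0.0099
grip_force: 48.6
theta 0.736 r 0.2334 Ftan -9.4 Frad 5.4 grip 48.6 t 7.0
t 7.0 pos [ 0.462  -0.3046  0.2713] shift [ 0.0012 -0.0714  0.1491] turn [-0.011   0.0012  0.002 ] F [-10.7  -4.1  -2.2] op 0.01 grip 48.6 q [-0.71 -0.13  1.73 -0.01  1.56 -0.69]
```

```bash

python3 -m jog '[[[0,0.006,-0.004],[0,0,0]],[[0,0.011,-0.008],[0,0,0]],[[0,0.017,-0.012],[0,0,0]],[[0,0.017,-0.012],[0,0,0]]]'
python3 -c "
from h import *
lid()"
python3 -m jog '[[[0,0.004,-0.003],[0,0,0]],[[0,0.008,-0.005],[0,0,0]],[[0,0.008,-0.005],[0,0,0]]]'
python3 -c "
from h import *
lid()"
```

```text
t: 7.4
tool_pos: [0.479, -0.3053, 0.2857]
tool_rot: [-2.242, -2.193, 0.014]
contact_force: [-15.9, -2.1, 7.1]
opening: 0.0104
grip_force: 49.5
theta 0.832 r 0.234 Ftan -8.6 Frad 15.0 grip 49.5 t 7.4
t: 7.7
tool_pos: [0.4867, -0.3055, 0.2915]
tool_rot: [-2.242, -2.193, 0.015]
contact_force: [-17.5, -1.5, 9.9]
opening: 0.0097
grip_force: 49.4
theta 0.873 r 0.2343 Ftan -9.0 Frad 17.9 grip 49.4 t 7.7
```

```bash

python3 -m jog '[[[0,0.002,-0.004],[0,0,0]],[[0,0.004,-0.008],[0,0,0]],[[0,0.004,-0.008],[0,0,0]]]'
python3 -c "
from h import *
lid()"
python3 -m jog '[[[0,0.004,-0.004],[0,0,0]],[[0,0.007,-0.007],[0,0,0]],[[0,0.007,-0.007],[0,0,0]]]'
python3 -c "
from h import *
lid()"
```

```text
t: 8.0
tool_pos: [0.4914, -0.3056, 0.2949]
tool_rot: [-2.242, -2.193, 0.012]
contact_force: [-8.4, -6.1, -4.7]
opening: 0.0098
grip_force: 49.3
theta 0.898 r 0.2346 Ftan -9.5 Frad 0.4 grip 49.3 t 8.0
t: 8.3
tool_pos: [0.4965, -0.3056, 0.2985]
tool_rot: [-2.238, -2.187, 0.018]
contact_force: [-12.5, -8.5, -10.6]
opening: 0.0101
grip_force: 49.0
theta 0.925 r 0.2349 Ftan -16.0 Frad -2.8 grip 49.0 t 8.3
```

Tangential force jumped from 9.5 to 16 N at about 0.92 rad, so this looks like the stop. I'll press slightly further to confirm.

```bash

python3 -m jog '[[[0,0.0015,-0.001],[0,0,0]],[[0,0.0015,-0.001],[0,0,0]],[[0,0.0015,-0.001],[0,0,0]],[[0,0.0015,-0.001],[0,0,0]]]'
python3 - <<'E'
from h import *
lid()
from station import optics
a=optics.get_image('scene')
crop(a,210,100,80,80,7,'pics/stop.png');pickle.dump(a,open('stop.pkl','wb'))
E
```

```text
t: 8.7
tool_pos: [0.4972, -0.3056, 0.299]
tool_rot: [-2.237, -2.186, 0.019]
contact_force: [-14.2, -7.2, -11.6]
opening: 0.0101
grip_force: 48.9
theta 0.929 r 0.2349 Ftan -18.0 Frad -2.8 grip 48.9 t 8.7
```

View pics/stop.png

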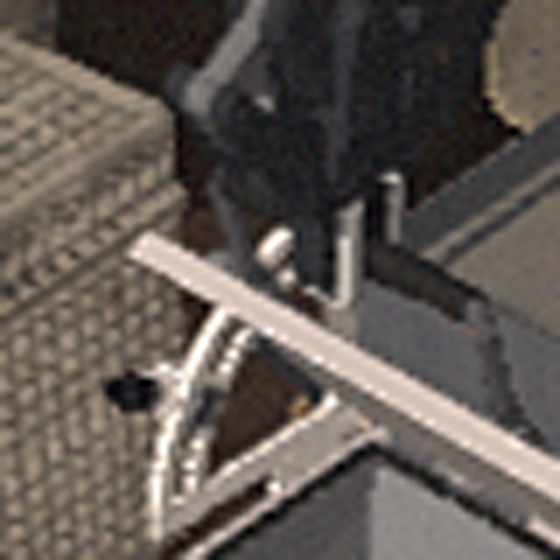

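The stop is confirmed: 18 N at the handle, and the lid hardly moved. In the picture the lid is raised and the sensor cap is at (130,390) in the crop. Now I'll ease it back down.

```bash

python3 -m jog '[[[0,-0.008,0.005],[0,0,0]],[[0,-0.015,0.010],[0,0,0]],[[0,-0.023,0.016],[0,0,0]],[[0,-0.030,0.021],[0,0,0]],[[0,-0.030,0.021],[0,0,0]]]'
python3 -c "
from h import *
lid()"
python3 -m jog '[[[0,-0.007,0.006],[0,0,0]],[[0,-0.014,0.013],[0,0,0]],[[0,-0.020,0.019],[0,0,0]],[[0,-0.026,0.026],[0,0,0]],[[0,-0.026,0.026],[0,0,0]]]'
python3 -c "
from h import *
lid()"
```

```text
t: 9.25
tool_pos: [0.4705, -0.3047, 0.2803]
tool_rot: [-2.243, -2.194, 0.007]
contact_force: [-2.0, -6.8, -9.8]
opening: 0.0098
grip_force: 49.3
theta 0.789 r 0.2348 Ftan -7.5 Frad -6.5 grip 49.3 t 9.25
t: 9.75
tool_pos: [0.4442, -0.3039, 0.2556]
tool_rot: [-2.242, -2.194, 0.008]
contact_force: [-5.7, -5.1, -4.4]
opening: 0.0102
grip_force: 49.0
theta 0.635 r 0.2347 Ftan -7.0 Frad 1.1 grip 49.0 t 9.75
```

```bash

python3 -m jog '[[[0,-0.005,0.006],[0,0,0]],[[0,-0.010,0.012],[0,0,0]],[[0,-0.014,0.017],[0,0,0]],[[0,-0.014,0.017],[0,0,0]],[[0,-0.014,0.017],[0,0,0]]]'
python3 - <<'E'
from h import *
lid()
from station import optics
a=optics.get_image('scene');b=optics.get_image('top')
pickle.dump((a,b),open('end.pkl','wb'))
o=[]
for d,(x0,y0,w,h,sc) in((a,(215,115,65,90,6)),(b,(185,130,60,90,6))):
    im=cv2.resize(d['image'][y0:y0+h,x0:x0+w],None,fx=sc,fy=sc,interpolation=cv2.INTER_CUBIC)
    o.append(im)
cv2.imwrite('pics/e1.png',np.hstack(o))
E
```

```text
t: 10.25
tool_pos: [0.431, -0.3035, 0.2395]
tool_rot: [-2.242, -2.195, 0.006]
contact_force: [-5.7, -4.0, -2.9]
opening: 0.01
grip_force: 48.8
theta 0.546 r 0.2345 Ftan -5.7 Frad 2.7 grip 48.8 t 10.25
```

View pics/e1.png

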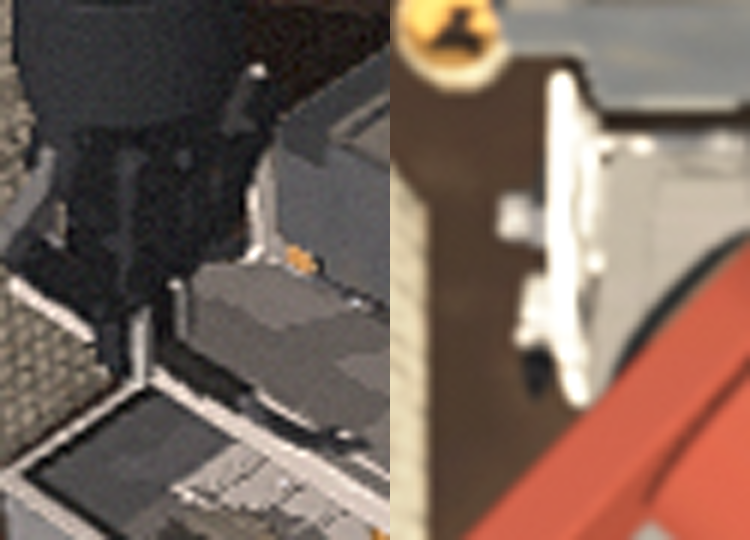

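```bash
python3 - <<'E'
from h import *
s=load('scene')
def lp(x,y,z,th): return H+y*Y+(-x*np.cos(th)-z*np.sin(th)*-1)*X+(x*np.sin(th)+z*np.cos(th))*Z
for z in (0,.004):
  for th in(.45,.5,.55,.6,.65,.88,.93,.98):
    p=proj(s,[lp(.184,.103,z,th),lp(.184,-.0,z,th)]);print(z,th,((p-[215,115])*6).round(0).tolist(),((p[0]-[210,100])*7).round())
# cap angle for hinge shifts, and tri sensitivity
P=np.array([.51685,-.18413,.17756])
for h in(H,B0+.229*X-.025*Z):
    w=P-h;print(np.arctan2(w[2],-w@X))
E
```

```text
0 0.45 [[-0.0, 298.0], [184.0, 414.0]] [ 35. 452.]
0 0.5 [[6.0, 277.0], [191.0, 393.0]] [ 42. 428.]
0 0.55 [[12.0, 256.0], [199.0, 371.0]] [ 50. 404.]
0 0.6 [[20.0, 235.0], [208.0, 349.0]] [ 58. 379.]
0 0.65 [[29.0, 214.0], [217.0, 327.0]] [ 68. 355.]
0 0.88 [[77.0, 119.0], [269.0, 227.0]] [125. 244.]
0 0.93 [[89.0, 99.0], [282.0, 206.0]] [139. 221.]
0 0.98 [[102.0, 80.0], [296.0, 186.0]] [154. 199.]
0.004 0.45 [[2.0, 289.0], [187.0, 405.0]] [ 37. 442.]
0.004 0.5 [[8.0, 268.0], [194.0, 383.0]] [ 45. 418.]
0.004 0.55 [[16.0, 247.0], [203.0, 362.0]] [ 53. 393.]
0.004 0.6 [[24.0, 226.0], [212.0, 340.0]] [ 63. 369.]
0.004 0.65 [[32.0, 205.0], [221.0, 318.0]] [ 73. 344.]
0.004 0.88 [[82.0, 110.0], [275.0, 218.0]] [131. 234.]
0.004 0.93 [[95.0, 91.0], [288.0, 197.0]] [145. 211.]
0.004 0.98 [[108.0, 72.0], [302.0, 177.0]] [161. 189.]
0.5285008195866374
0.5403215846427264
```

```bash
python3 - <<'E'
from h import *
s=load('scene');st=load('stop');e=pickle.load(open('end.pkl','rb'))[0]
def lp(x,y,z,th): return H+y*Y+(-x*np.cos(th)+z*np.sin(th))*X+(x*np.sin(th)+z*np.cos(th))*Z
o=[]
for d,x0,y0,ths in((s,205,180,(0,)),(st,215,122,(.88,.93)),(e,210,150,(.5,.55))):
    im=cv2.resize(d['image'][y0:y0+45,x0:x0+33],None,fx=8,fy=13/1.0*8/13,interpolation=cv2.INTER_CUBIC)
    for th,c in zip(ths,((0,0,255),(0,255,0))):
        q=proj(d,[lp(.184,y,.003,th) for y in(.103,.0)])
        p=[tuple(int(round(v)) for v in (a-[x0,y0]+.5)*8) for a in q];cv2.line(im,p[0],p[1],c,1)
    o.append(im)
cv2.imwrite('pics/e2.png',np.hstack(o))
E
```

```text
(no output)
```

View pics/e2.png

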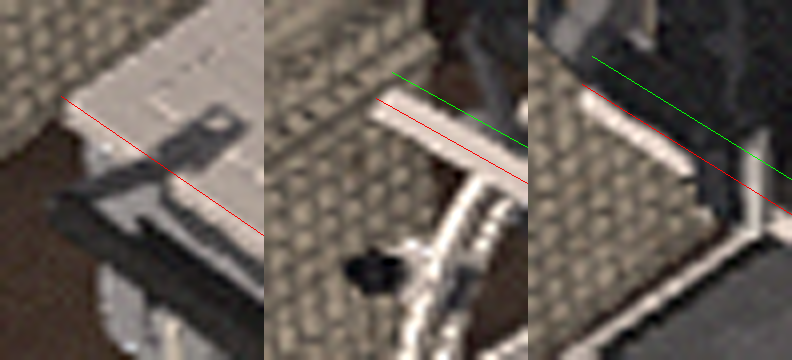

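The overlay puts the lid at about 0.50 rad, against 0.53–0.545 from the arm's kinematics. The same cameras put the sensor at about 0.535. I'll raise the lid by about 0.025 rad, which leaves both estimates well inside the tolerance.

```bash

python3 -m jog '[[[0,0.0015,-0.0025],[0,0,0]],[[0,0.003,-0.005],[0,0,0]],[[0,0.003,-0.005],[0,0,0]],[[0,0.003,-0.005],[0,0,0]],[[0,0.003,-0.005],[0,0,0]]]'
python3 -c "
from h import *
lid()"
python3 -m jog '[[[0,0,0],[0,0,0]],[[0,0,0],[0,0,0]],[[0,0,0],[0,0,0]],[[0,0,0],[0,0,0]],[[0,0,0],[0,0,0]]]'
python3 -c "
from h import *
lid()"
```

```text
t: 10.85
tool_pos: [0.4345, -0.3036, 0.2443]
tool_rot: [-2.243, -2.196, 0.006]
contact_force: [-3.2, -4.8, -5.3]
opening: 0.0102
grip_force: 48.8
theta 0.571 r 0.2347 Ftan -6.1 Frad -1.0 grip 48.8 t 10.85
t: 11.35
tool_pos: [0.4345, -0.3036, 0.2443]
tool_rot: [-2.243, -2.196, 0.006]
contact_force: [-3.3, -4.7, -5.3]
opening: 0.0102
grip_force: 48.8
theta 0.571 r 0.2347 Ftan -6.2 Frad -0.9 grip 48.8 t 11.35
```

```bash
python3 -c "
from station import job
print(job.finish_job())"
```

```text
the job is handed in; nothing more can be done
None
```

The job is handed in. The lid was raised to its stop at about 0.92 rad (18 N at the handle) and eased back. It is now held still at about 0.54 rad, in line with the sensor as best I can measure, because the gripper hid the pointer arm and I inferred its angle from the lid's edge and the arm's position.

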